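# Snap the dial back on the hall heater and turn it off

## Task

The thermostat knob has come off the fan heater on the hall bench. Put it back on the bare D-shaped spindle, feeling gently for the flat and pushing it fully home until it snaps, then turn it anticlockwise to its stop so that its pointer stands at the off mark, and let go. Do not force the plastic spindle, leave the heater's other switch as it is set, and leave the other things on the bench where they are.

Things in the scene. Friction and masses are not known exactly. Their poses are not given: they have to be found in the camera images.
- knob: the loose black thermostat knob, standing on the bench bore down: a round body 42 mm across and 21 mm tall and on it an upright finger bar 12 mm wide, 47 mm long, from 21 to 39 mm above the underside. One end of the bar is a pointed nose (the pointer), the other is blunt. Origin at the centre of the underside, z up along its axis. About 60 g.
- knob_grip (a point): centre of the knob's finger bar, on the knob's axis, 30 mm above its underside. x axis: along the bar towards the pointer (its tip lies 27 mm from the axis; the blunt end 20 mm); z axis: up.
- knob_base (a point): centre of the knob's underside, at the mouth of its bore. The bore is D-shaped, 12.8 mm across and 18 mm deep, its flat 2.2 mm from the axis on the pointer's side (+x): pointer and flat face the same way. Same axes as knob_grip.
- knob_pointer (a point): point under the tip of the knob's pointer: 27 mm along x from knob_base, at the height of the underside.
- heater: white fan heater, 200 mm deep (x), 260 mm wide (y), 130 mm tall to its flat top; it does not slide. Origin under its centre, z up, outlet grille on its -x side. A carrying handle crosses its rear top, 75 mm behind the centre, 37 mm high. Two controls on top: the bare thermostat spindle (+y side) and, 116 mm from it, the mode switch (-y side).
- collar_top (a point): centre of the top of the low collar (22 mm across, 5 mm above the heater's top) round the spindle's foot; axes as the heater's. A knob fully home has its underside on this collar. On the spindle's round side sits a spring prong, centred 8 mm above here: the knob slides 5 to 7 mm down the spindle with little push, then needs about 8 to 15 N until it snaps down.
- spindle_tip (a point): centre of the tip of the bare upright spindle, 16 mm above the collar; axes as the heater's, they do not turn with the spindle. White plastic, 12 mm across, one flat 2 mm from its axis all along. A knob enters with its flat within about 0.15 rad of the spindle's; else it stands on the tip. The plastic cracks under a push of over 20 N or a twist of over 0.1 N m against its stop.
- off_mark (a point): point 27 mm from the spindle's axis, at collar height, over the long rib (12 by 5 mm) moulded on the heater's top. The flat faces it when the thermostat is off, at the spindle's anticlockwise stop (from above). Now the flat stands, not measured, 0.35 to 2.6 rad clockwise from it. Turning the spindle takes about 0.05 N m; a light push on its tip while a knob turns does not turn it.
- mode_pointer (a point): tip of the pointer of the mode switch, a black knob of the same shape that is in its place on the heater, its underside 3 mm above the top; it turns easily and must stay as it is.
- coin_cup: brown ceramic cup for coins, 74 mm across and 75 mm tall; bystander, origin at the centre of its underside
- vase: small glass vase, 66 mm across and 105 mm tall; bystander, fragile, origin at the centre of its underside
- polish_tin: round flat metal shoe-polish tin, 79 mm across and 24 mm tall; bystander, origin at the centre of its underside
- shoehorn: chrome shoehorn lying flat, 190 mm long, up to 40 mm wide; bystander, origin at the centre of its underside
- car_key: car key with a black fob, 105 mm long, 36 mm wide, 14 mm thick; bystander, origin at the centre of its underside
- clothes_brush: wooden clothes brush lying on its bristles, 165 mm long, 48 mm wide, 34 mm tall; bystander, origin at the centre of its underside
- drawer_knob: round turned oak drawer knob, 36 mm across, 32 mm tall, no bar and no bore; bystander, origin at the centre of its underside
Mind the look-alikes: they are no part of the job. Of the things shaped like the knob, the black one is meant.

How it is judged:
On the way:
1. the knob is snapped fully home on the spindle, its underside on the collar (z of knob_base in the frame of collar_top between -0.002 and 0.0015 m and horizontal distance between knob_base and collar_top below 0.002 m and angle between knob_base's own z axis and vertical below 0.09 rad), for 0.2 s.
At the end, for the whole second after the job is handed in: The knob sits snapped home on the spindle: its underside within 1.5 mm of the collar, within 2 mm of its axis and upright (within 5 degrees); its pointer tip is within 6 mm of the off mark, and it is released and at rest (all of step 1 and horizontal distance between knob_pointer and off_mark below 0.006 m and linear speed of knob below 0.01 m/s and angular speed of knob below 0.1 rad/s); the robot touches nothing.
It fails at once if the knob was forced: the contact forces between knob and heater, added up, passed 45 N (contact force between knob and heater above 45 N).
It fails at once if the mode switch was turned (its pointer moved more than 6 mm) (distance of mode_pointer from where it was at the start of the episode above 0.006 m).
It fails at once if one of the other things on the bench was moved more than 30 mm (distance of any of coin_cup, vase, polish_tin, shoehorn, car_key, clothes_brush, drawer_knob from where it was at the start of the episode above 0.03 m).
It fails at once if the vase was tipped (angle between vase's own z axis and vertical above 0.35 rad).
It also fails if it takes over 72 s, if anything falls off the work surface, if the arm or the gripper's body presses on something with over 40 N, if the wrist force passes 120 N, or if a joint passes its speed limit or range.

## Robot

A 7-joint arm with a two-finger parallel gripper is mounted at the origin on the work surface. World frame = base frame: x ahead of the robot, y to its left, z up, the work surface at z = 0. Lengths are in m, angles in rad, forces in N, time in s.
With the tool pointing down it reaches from about 0.425 to 0.925 m from the base axis. Payload 6.8 kg.
Tool frame: the origin (TCP) lies midway between the tips of the shut fingers; the grasp point (between the pads) lies 19 mm behind it (r.grip_point_offset is the distance from the TCP to the grasp point, in m); z points along the fingers, y is the direction in which the jaws open and shut (so a half turn about z gives the same grasp; the last joint's range is limited). The gripper opens to 85 mm and grips with 20 to 120 N. Pads are 22 mm wide; open, the fingers measure 114 mm over their backs; the gripper's body (76 mm by 85 mm) begins 54 mm behind the grasp point. The pads swing forward as they close: fully open they stand 13 mm farther back than shut.
Start: joints at [1.188, 0.477, 0.022, 1.555, -0.011, 1.109, -0.083], TCP at [0.183, -0.65, 0.231] pointing down, gripper open.
Joint ranges: [-2.96, 2.96], [-0.34, 2.1], [-1.41, 1.46], [0.24, 2.44], [-1.37, 4.51], [0.17, 1.92], [-2.96, 2.96]. Speed limits (rad/s): [2.39, 2.39, 3.14, 3.14, 3.14, 3.14, 3.14].

## Interface

Orientations are given as a rotation vector (axis times angle).
In Python, from bench import r, grab_frame, camera_params gives the robot as it stands.
- The arm moves only by the tool carry_out, never from a script. Its argument "motion" is text: rows parted by semicolons, each of 5 numbers parted by spaces: the closure, from 0 (fully open) to 1 (shut), then the shift along the tool's x, y, z in mm, then the turn about the tool's z in rad. In form: fingers dx dy dz twist; .... A call has exactly 8 rows; each row shifts and turns the commanded pose from where the row before left it, along the tool's axes as they then stand; what a row does not reach is not made up. A row lasts 1/8 s, in which the tool goes at most 62.5 mm and 10.7 degrees, less where a joint would pass 70% of its speed; a pose out of reach is approached as far as the arm can. A call with a gripper value outside its range is refused whole. The fingers move at their own pace and stop on an object; "newtons" is the grip in N (left out, the last holds). Time passes only in rows, so rows that do not move let the fingers close, or fill a call up. It gives the time, the measured TCP pose, the force and the opening at its end, in the units of the state.
- r.get_obs(): the state, without advancing time (a new reading comes with each control period).
- grab_frame(name): name is "side" or "top" or "wrist"; returns the picture (480x640x3 uint8, red, green, blue); there is no depth.
- camera_params(name): a dict with "fx", "fy", "cx", "cy" (pixels), "eye" and "attitude" of the camera in the world. Camera axes: x right, y down, z forward; pixel columns grow to the right and rows downward; lengths in m; the calibration is good to about 2 mm. A picture is of the moment at which its call begins: read the wrist's pose just before it. camera_params takes no time and is no camera call; for the wrist camera it gives the pose at the moment of the call.
- r.hand_in(): hands the job in, once; it reports no verdict.
The state is a dict: "clock": time; "joints": joint angles; "qvel": joint speeds; "tau": joint torques, N m; "tcp_pos": TCP position; "orientation": TCP orientation; "contact_force": force on the tool from outside, world axes, zero at the start; "moment": the same for the moment, N m; "grip_width": finger opening in m.
Only numpy, scipy, OpenCV 4.12 (cv2) and the standard library are available. Lean on these libraries where they do the work, as an engineer would, in place of code of your own. Each camera call takes 0.05 s, during which the arm holds its last target.

## Working session

There is one attempt and no reset: what is moved stays moved. The work goes in short steps, Python scripts to look and compute and a tool call to move; the robot and the scene stay as the last step left them, time stands still between calls to the robot, and variables do not carry over. Pictures are saved under pics/ and viewed, and the job is handed in when it is done.

Besides the shell and the picture viewer there is one more tool, called after "Request:" by a JSON object that holds its "api" and its "payload". carry_out: Moves the arm, as the interface text tells. Its arguments: {"type":"object","properties":{"motion":{"type":"string"},"newtons":{"type":"number"}},"required":["motion"]}

```bash
mkdir -p pics; ls
python3 - <<'E'
from bench import r, grab_frame, camera_params
import cv2
print(r.get_obs(), r.grip_point_offset)
for n in ["side","top","wrist"]:
    print(n,camera_params(n))
    cv2.imwrite(f"pics/{n}0.png",grab_frame(n)[:,:,::-1])
E
```

```text
pics
{'clock': 0.0, 'joints': array([ 1.18790277,  0.47779273,  0.02232291,  1.5564718 , -0.01150125,
        1.10931406, -0.08311165]), 'qvel': array([-0.00037213,  0.00024565,  0.00067765,  0.00010445,  0.00026314,
        0.00071541, -0.0010439 ]), 'tau': array([ 1.70180585e-03, -5.96439922e+01,  1.60854198e+00, -2.81195515e+01,
        1.23868123e-02,  9.42999817e-03, -2.50845233e-05]), 'tcp_pos': array([ 0.18298957, -0.64909064,  0.23032175]), 'orientation': array([-3.11017957e+00, -4.30076389e-01,  6.00129062e-04]), 'contact_force': array([-0.55817816, -0.43765452, -0.08850659]), 'moment': array([0.05536005, 0.00947406, 0.03238446]), 'grip_width': 0.08554303359669775} 0.0187
side {'fx': 478.24515256833513, 'fy': 478.24515256833513, 'cx': 316.0452150844093, 'cy': 239.48714353906516, 'eye': array([-0.19626876,  0.97636768,  0.84457907]), 'attitude': array([-0.81566647,  2.34536626, -1.34086576])}
top {'fx': 482.73811299389735, 'fy': 482.73811299389735, 'cx': 319.6942594186992, 'cy': 237.65774097601627, 'eye': array([ 3.79270641e-01, -1.78007282e-04,  1.46863863e+00]), 'attitude': array([-2.13184292,  2.16350142, -0.14136148])}
wrist {'fx': 341.78233337479884, 'fy': 341.78233337479884, 'cx': 317.0893939567397, 'cy': 240.41614371647097, 'eye': array([ 0.25309633, -0.62844319,  0.3731839 ]), 'attitude': array([ 2.31262513, -1.7499945 , -0.2566181 ])}
```

View pics/side0.png

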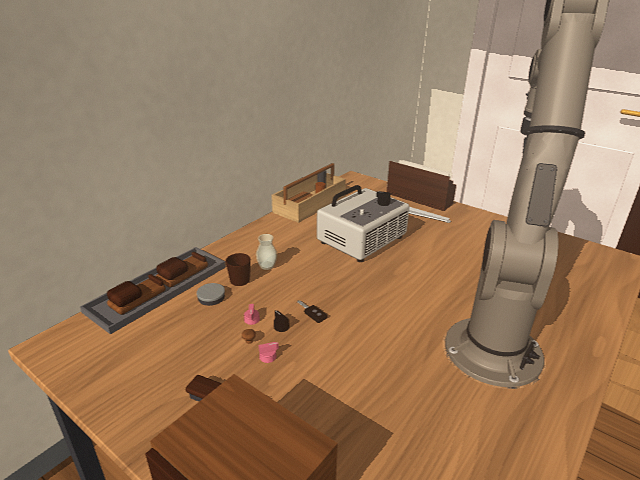

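View pics/top0.png

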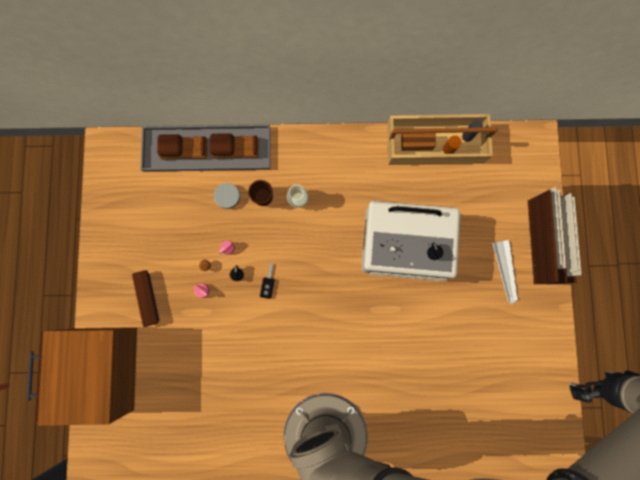

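View pics/wrist0.png

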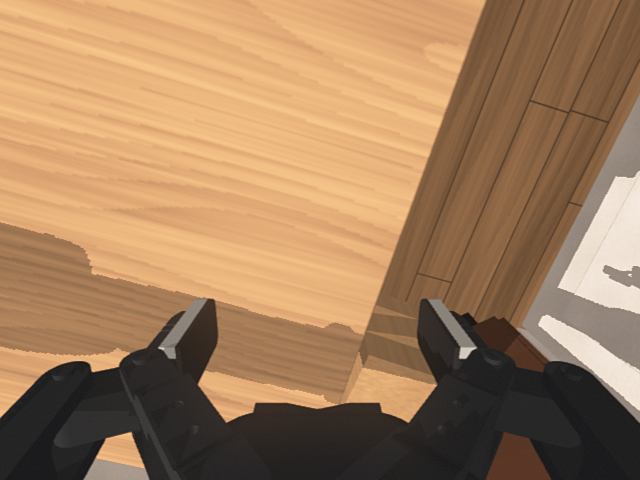

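The top view shows the black knob at about (237,272), the heater around (412,240), the spindle near (392,248) and the mode switch near (435,251). Next I zoom in and compute positions.

```bash
cat > h.py <<'E'
import numpy as np, cv2
from scipy.spatial.transform import Rotation as R
def ray(c,u,v):
    d=R.from_rotvec(c['attitude']).as_matrix()@np.array([(u-c['cx'])/c['fx'],(v-c['cy'])/c['fy'],1.])
    return c['eye'],d
def onz(c,u,v,z):
    e,d=ray(c,u,v); return e+d*(z-e[2])/d[2]
def proj(c,p):
    q=R.from_rotvec(c['attitude']).as_matrix().T@(np.array(p)-c['eye'])
    return np.array([c['fx']*q[0]/q[2]+c['cx'],c['fy']*q[1]/q[2]+c['cy']])
def tri(cs,uvs):
    A=np.zeros((3,3));b=np.zeros(3)
    for c,(u,v) in zip(cs,uvs):
        e,d=ray(c,u,v);d=d/np.linalg.norm(d);P=np.eye(3)-np.outer(d,d);A+=P;b+=P@e
    return np.linalg.solve(A,b)
E
python3 - <<'E'
from h import *
from bench import camera_params
t=camera_params('top')
print('knob',onz(t,237,272,.03)); print('spin',onz(t,392,248,.15)); print('mode',onz(t,435,251,.15))
im=cv2.imread('pics/top0.png')
a=cv2.resize(im[190:300,355:475],None,fx=6,fy=5.4,interpolation=2)
cv2.imwrite('pics/tz1.png',a)
cv2.imwrite('pics/tz2.png',cv2.resize(im[225:310,180:290],None,fx=7,fy=7,interpolation=2))
im=cv2.imread('pics/side0.png')
cv2.imwrite('pics/sz1.png',cv2.resize(im[175:265,305:420],None,fx=6.5,fy=6.5,interpolation=2))
E
```

```text
knob [0.47821122 0.2547055  0.03      ]
spin [ 0.52959533 -0.19212884  0.15      ]
mode [ 0.51954331 -0.30964506  0.15      ]
```

View pics/tz1.png

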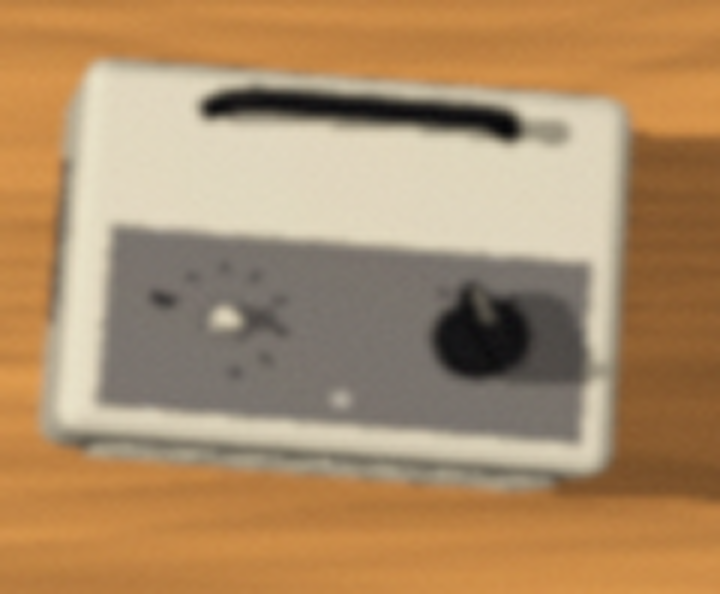

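View pics/tz2.png

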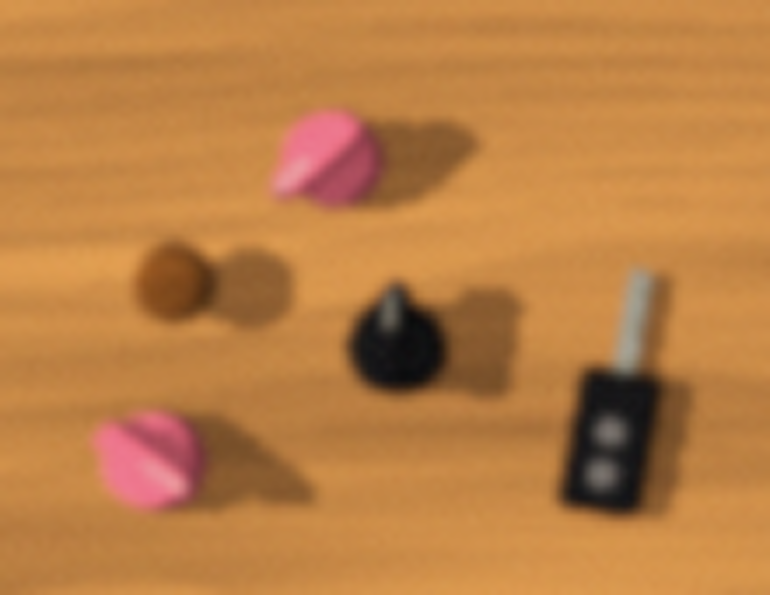

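View pics/sz1.png

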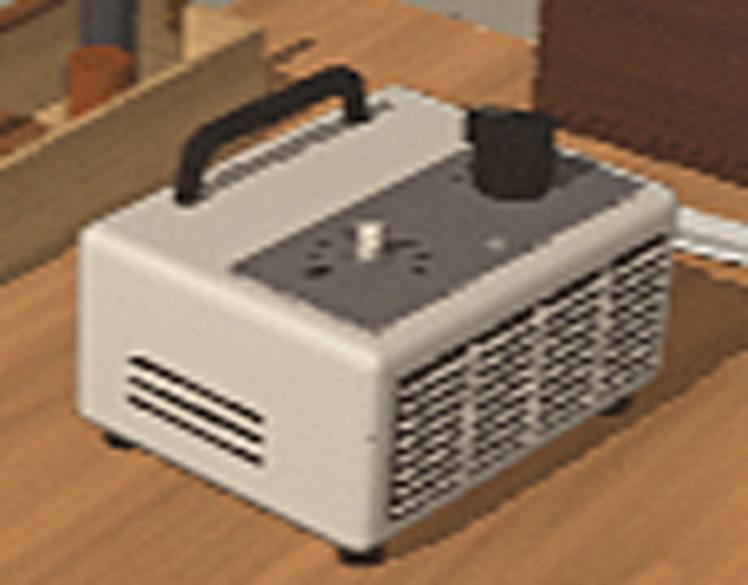

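```bash
cat >> h.py <<'E'
def plan(o,pos,yaw=None,closure=0):
    """print shift in tool axes needed to get to world pos and tool-x yaw"""
    T=R.from_rotvec(o['orientation']).as_matrix()
    d=T.T@(np.array(pos)-o['tcp_pos'])*1000
    y=np.arctan2(T[1,0],T[0,0])
    tw=None if yaw is None else -((yaw-y+np.pi)%(2*np.pi)-np.pi)
    print('yaw',round(y,3),'tilt z',T[:,2].round(4),'shift mm',d.round(1),'twist',None if tw is None else round(tw,3),'joints',o['joints'].round(2),'t',round(o['clock'],2))
E
python3 - <<'E'
from h import *
from bench import r,camera_params
o=r.get_obs();c=camera_params('wrist')
T=R.from_rotvec(o['orientation']).as_matrix();C=R.from_rotvec(c['attitude']).as_matrix()
print('eye in tool',T.T@(c['eye']-o['tcp_pos'])); print('cam axes in tool\n',(T.T@C).round(3))
plan(o,[.52,-.19,.35],0.275)
for u,v in ((320,240),(320,120),(320,40)):
  e,d=ray(c,u,v); print(u,v,T.T@(e+d*(-.001-e[2])/d[2]-o['tcp_pos']))
E
```

```text
eye in tool [ 0.07309527 -0.00115798 -0.14276147]
cam axes in tool
 [[ 0.    -0.958 -0.286]
 [ 1.     0.     0.001]
 [-0.001 -0.286  0.958]]
yaw 0.275 tilt z [-5.0e-04  1.3e-03 -1.0e+00] shift mm [ 448.9 -350.8 -119. ] twist -0.0 joints [ 1.19  0.48  0.02  1.56 -0.01  1.11 -0.08] t 0.15
320 240 [-0.03797675  0.00242192  0.23155915]
320 120 [0.09147689 0.00206627 0.2315464 ]
320 40 [0.16496246 0.00186439 0.23153916]
```

Request:
{"api": "carry_out", "payload": {"motion": "0 46 -40 0 0;0 46 -40 0 0;0 46 -40 0 0;0 46 -40 0 0;0 46 -40 0 0;0 46 -40 0 0;0 46 -40 0 0;0 46 -40 0 0"}}

```text
clock: 1.15
tcp_pos: [0.4512, -0.2401, 0.2314]
orientation: [3.112, 0.43, 0.0]
contact_force: [0.7, -0.9, 0.1]
grip_width: 0.0851
```

Run:
```python
from h import *
from bench import r,camera_params,grab_frame
plan(r.get_obs(),[.468,-.21,.23],0.275)
```

```text
yaw 0.275 tilt z [ 2.e-04 -3.e-04 -1.e+00] shift mm [ 24.3 -24.5   1.4] twist -0.0 joints [ 0.55  0.22 -0.22  1.93  0.06  1.   -0.98] t 1.15
```

Run:
```python
from h import *
from bench import r,camera_params,grab_frame
c=camera_params('wrist'); im=grab_frame('wrist')[:,:,::-1]; cv2.imwrite('pics/w1.png',im)
import pickle; pickle.dump(c,open('w1.pkl','wb'))
u,v=proj(c,[.5296,-.192,.151]).astype(int); print(u,v)
x0=max(u-60,0);y0=max(v-50,0)
cv2.imwrite('pics/w1z.png',cv2.resize(im[y0:v+50,x0:u+60],None,fx=6,fy=6,interpolation=2)); print(x0,y0)
```

```text
277 112
217 62
```

View pics/w1.png

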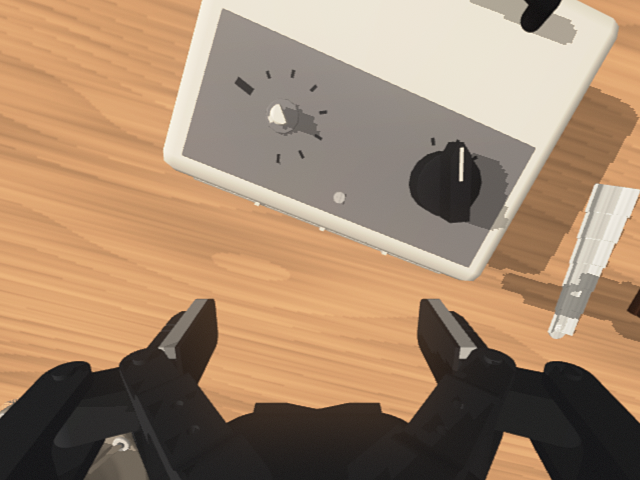

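View pics/w1z.png

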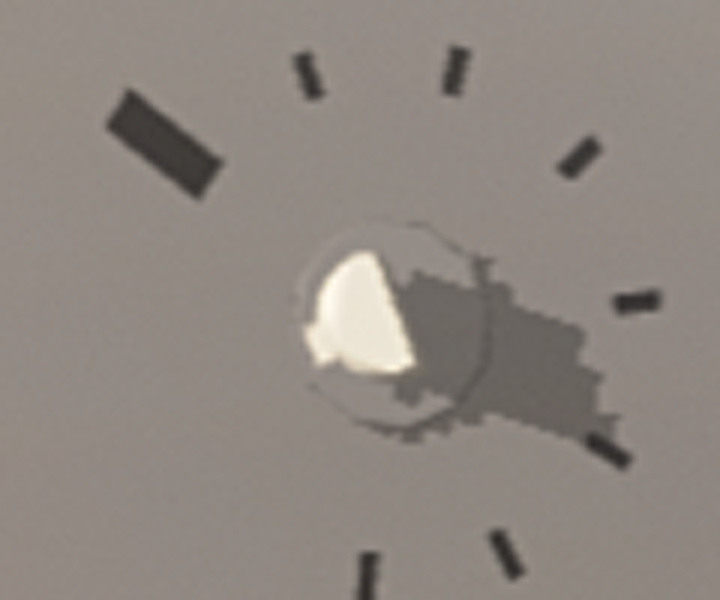

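Run:
```python
from h import *
import pickle
c=pickle.load(open('w1.pkl','rb'))
Z=lambda x,y,z:onz(c,217+(x+.5)/6-.5,62+(y+.5)/6-.5,z)
a=Z(375,252,.151);b=Z(413,364,.151); d=b-a; n=np.array([-d[1],d[0]]);n/=np.linalg.norm(n)
print('edge',a,b,'len',np.linalg.norm(d),'normal',n)
m=(a+b)/2; 
s=1 if n@(Z(600,300,.151)-m)[:2]>0 else -1
n=n*s; print('flat yaw',np.arctan2(n[1],n[0]),'tip centre',m[:2]-2*n/1000)
col=Z(392,315,.135);print('collar',col)
rib=[Z(*p,.132) for p in((130,90),(223,162),(201,198),(106,124))]
rc=np.mean(rib,0);print('rib',rc,np.linalg.norm(rib[0]-rib[1]),np.linalg.norm(rib[1]-rib[2]))
dd=rib[1]-rib[0];print('rib axis yaw',np.arctan2(-dd[1],-dd[0]))
for q in (m[:2]-2*n/1000,col[:2]):
  v=rc[:2]-q;print('off yaw',np.arctan2(v[1],v[0]),'dist',np.linalg.norm(v))
# heater yaw from panel edge (220,10)->(536,148)
p=onz(c,220,10,.13);q=onz(c,536,148,.13);v=p-q;print('panel edge yaw',np.arctan2(v[1],v[0]),np.linalg.norm(v))
im=cv2.imread('pics/w1.png')
hi=(im[80:150,230:330].min(2)>200).astype(np.uint8)
cs,_=cv2.findContours(hi,0,2)
for k in cs:
  if cv2.contourArea(k)>50: print(cv2.contourArea(k),cv2.approxPolyDP(k,1,True)[:,0]+[230,80])
```

```text
edge [ 0.53464366 -0.19154957  0.151     ] [ 0.52526895 -0.19790177  0.151     ] len 0.011324111680810241 normal [ 0.56094435 -0.82785351]
flat yaw -0.9752702406343337 tip centre [ 0.52883442 -0.19306996]
collar [ 0.52986092 -0.19291287  0.135     ]
rib [ 0.54024597 -0.16464578  0.132     ] 0.01200625732464755 0.004459433501895388
rib axis yaw 1.2076511031479944
off yaw 1.189020435174468 dist 0.03062935939833561
off yaw 1.2187139046457844 dist 0.030114412033574667
panel edge yaw 1.4726148690557357 0.22693806539107778
164.0 [[276 105]
 [271 109]
 [269 119]
 [270 121]
 [273 119]
 [282 123]
 [284 121]
 [278 105]]
```

Request:
{"api": "carry_out", "payload": {"motion": "0 13 -59 0 0;0 13 -59 0 0;0 13 -59 0 0;0 13 -59 0 0;0 13 -59 5 0;0 13 -59 5 0;0 13 -59 5 0;0 13 -59 5 0"}}

```text
clock: 2.2
tcp_pos: [0.4224, 0.2421, 0.2112]
orientation: [3.112, 0.429, 0.001]
contact_force: [0.5, -0.1, -0.1]
grip_width: 0.0851
```

Run:
```python
from h import *
from bench import r,camera_params,grab_frame
import pickle
o=r.get_obs();print(o['tcp_pos'])
c=camera_params('wrist'); im=grab_frame('wrist')[:,:,::-1]; cv2.imwrite('pics/w2.png',im)
pickle.dump(c,open('w2.pkl','wb'))
u,v=proj(c,[.478,.2547,.03]).astype(int); print(u,v)
plan(o,[.478,.2547,.15],0)
```

```text
[0.42242887 0.24208411 0.21121502]
321 156
yaw 0.274 tilt z [ 5.e-04 -2.e-04 -1.e+00] shift mm [56.9  2.9 61.2] twist 0.274 joints [-0.13  0.24 -0.6   1.98  0.17  0.96 -2.1 ] t 2.2
```

View pics/w2.png

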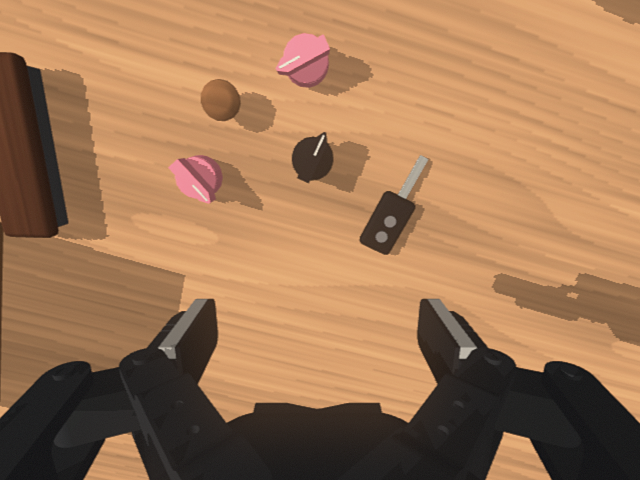

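Run:
```python
from h import *
im=cv2.imread('pics/w2.png')
cv2.imwrite('pics/w2z.png',cv2.resize(im[120:200,280:380],None,fx=7,fy=7,interpolation=2))
k=(im[120:200,280:340].max(2)<75).astype(np.uint8)
cs,_=cv2.findContours(k,0,2); b=max(cs,key=cv2.contourArea)
print(cv2.contourArea(b),cv2.minEnclosingCircle(b),cv2.boundingRect(b),cv2.moments(b)['m10']/cv2.moments(b)['m00']+280,cv2.moments(b)['m01']/cv2.moments(b)['m00']+120)
```

```text
1230.5 ((33.31578826904297, 36.3684196472168), 25.695146560668945) (12, 13, 41, 49) 311.72314777190843 159.14384396586752
```

View pics/w2z.png

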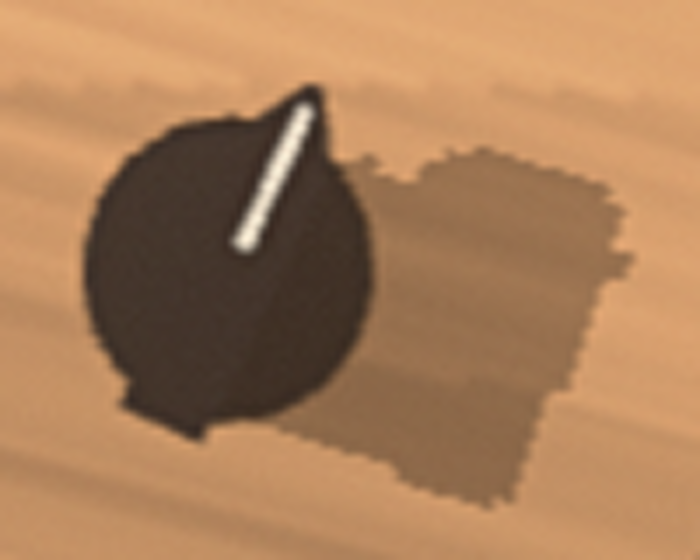

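Run:
```python
from h import *
import pickle
from bench import r
c=pickle.load(open('w2.pkl','rb'))
Z=lambda x,y,z:onz(c,280+(x+.5)/7-.5,120+(y+.5)/7-.5,z)
t=Z(317,87,.039);b=Z(163,421,.039);w1=Z(305,105,.039);w2=Z(244,243,.039)
d=t-b;print('len',np.linalg.norm(d),'yaw',np.arctan2(d[1],d[0]),'yaw white',np.arctan2(*(w1-w2)[1::-1]))
y=np.arctan2(d[1],d[0]);print('axis from ends',b+20/47*d, 'body',Z(229,268,.012),Z(229,268,.021))
g=b+20/47*d
plan(r.get_obs(),[g[0],g[1],.15],y)
plan(r.get_obs(),[g[0],g[1],.030-.0187],y)
```

```text
len 0.046031087853004825 yaw -0.1708191538974001 yaw white -0.1548159198464943
axis from ends [0.47367951 0.26217155 0.039     ] body [0.47398136 0.26235213 0.012     ] [0.47446562 0.26236886 0.021     ]
yaw 0.283 tilt z [ 4.0e-04  6.6e-03 -1.0e+00] shift mm [54.1  4.9 61.6] twist 0.454 joints [-0.14  0.25 -0.6   1.98  0.17  0.96 -2.11] t 2.25
yaw 0.283 tilt z [ 4.0e-04  6.6e-03 -1.0e+00] shift mm [ 53.8   5.8 200.3] twist 0.454 joints [-0.14  0.25 -0.6   1.98  0.17  0.96 -2.11] t 2.25
```

Request:
{"api": "carry_out", "payload": {"motion": "0.5 27 2.5 0 0;0.5 27 2.5 0 0;0.5 0 0 20 0.15;0.5 0 0 30 0.15;0.5 0 0 40 0.15;0.5 0 0 40 0;0.5 0 0 20 0;0.5 0 0 10 0"}}

```text
clock: 3.25
tcp_pos: [0.4754, 0.2497, 0.05]
orientation: [3.128, -0.275, -0.003]
contact_force: [-0.8, -0.0, -0.4]
grip_width: 0.0427
```

Run:
```python
from h import *
from bench import r,camera_params,grab_frame
plan(r.get_obs(),[.474,.2622,.025],-.165)
im=grab_frame('wrist')[:,:,::-1]; cv2.imwrite('pics/w3.png',im)
```

```text
yaw -0.175 tilt z [-0.0018 -0.0012 -1.    ] shift mm [ -3.5 -12.1  25. ] twist -0.01 joints [-0.28  0.53 -0.4   2.    0.32  0.67 -2.63] t 3.25
```

View pics/w3.png

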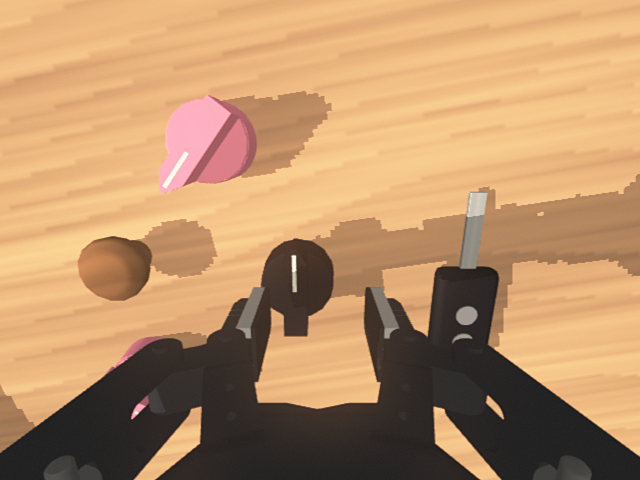

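Run:
```python
from h import *
from bench import r,camera_params,grab_frame
c=camera_params('wrist')
print(proj(c,[.474,.2622,.039]),proj(c,[.474,.2622,.0]))
for uv in ((294,256),(294,291)): print(onz(c,*uv,.039))
y=-.165;p=np.array([.474,.2622,.039]);print(proj(c,p+.027*np.array([np.cos(y),np.sin(y),0])),proj(c,p-.02*np.array([np.cos(y),np.sin(y),0])))
for uv in ((296,335),(294,238)): print(onz(c,*uv,.039))
for uv in ((263,280),(333,280)): print(onz(c,*uv,.021))
```

```text
[294.6087723  299.15875901] [298.576503  269.9169191]
[0.49617223 0.25813917 0.039     ]
[0.47836845 0.26164568 0.039     ]
[292.94785306 247.05316227] [295.74382239 334.76703005]
[0.45411589 0.26538231 0.039     ]
[0.50490356 0.25641951 0.039     ]
[0.47961282 0.27966631 0.021     ]
[0.47298105 0.24232933 0.021     ]
```

Request:
{"api": "carry_out", "payload": {"motion": "0.5 -3.5 -12 0 0;0.5 0 0 8 0;0.5 0 0 8 0;0.5 0 0 8 0;0.5 0 0 0 0;0.5 0 0 0 0;0.5 0 0 0 0;0.5 0 0 0 0", "newtons": 40}}

```text
clock: 4.3
tcp_pos: [0.4747, 0.263, 0.0275]
orientation: [-3.129, 0.275, -0.001]
contact_force: [0.3, 0.1, -0.6]
grip_width: 0.0429
```

Run:
```python
from h import *
from bench import r,camera_params,grab_frame
plan(r.get_obs(),[.474,.2622,.025],-.165)
```

```text
yaw -0.175 tilt z [ 4.e-04  2.e-04 -1.e+00] shift mm [-0.6  0.9  2.5] twist -0.01 joints [-0.32  0.57 -0.38  2.    0.35  0.63 -2.68] t 4.3
```

Request:
{"api": "carry_out", "payload": {"motion": "0.5 0 1 2 0;1 0 0 0 0;1 0 0 0 0;1 0 0 0 0;1 0 0 0 0;1 0 0 0 0;1 0 0 0 0;1 0 0 0 0", "newtons": 40}}

```text
clock: 5.3
tcp_pos: [0.4743, 0.2619, 0.0253]
orientation: [3.129, -0.275, -0.0]
contact_force: [0.4, -0.2, 0.9]
grip_width: 0.0109
```

Run:
```python
from h import *
from bench import r,camera_params,grab_frame
o=r.get_obs();plan(o,[.474,.2622,.025],-.165);print(o['grip_width'],o['contact_force'],o['tcp_pos'])
im=grab_frame('wrist')[:,:,::-1]; cv2.imwrite('pics/w4.png',im)
```

```text
yaw -0.175 tilt z [-1.e-04 -2.e-04 -1.e+00] shift mm [-0.4 -0.3  0.3] twist -0.01 joints [-0.32  0.58 -0.38  2.    0.35  0.63 -2.68] t 5.3
0.010884680760497477 [ 0.3772959  -0.21971305  0.87964184] [0.47433918 0.26186416 0.02528414]
```

View pics/w4.png

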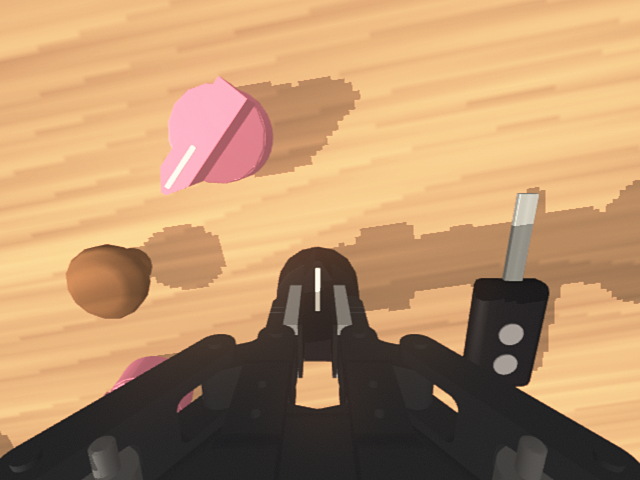

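Run:
```python
from h import *
from bench import r,camera_params,grab_frame
o=r.get_obs();c=camera_params('wrist');T=R.from_rotvec(o['orientation']).as_matrix()
t=lambda u,v,z:print((u,v),(T.T@(onz(c,u,v,z)-o['tcp_pos'])*1000).round(1))
t(318,361,.039);t(318,267,.039);t(318,311,.039);t(317,247,.021)
im=cv2.imread('pics/w4.png');cv2.imwrite('pics/w4z.png',cv2.resize(im[235:375,260:380],None,fx=5,fy=5,interpolation=2))
```

```text
(318, 361) [-21.3  -0.6 -13.7]
(318, 267) [ 22.9  -0.7 -13.7]
(318, 311) [  3.1  -0.7 -13.7]
(317, 247) [25.6 -1.1  4.3]
```

View pics/w4z.png

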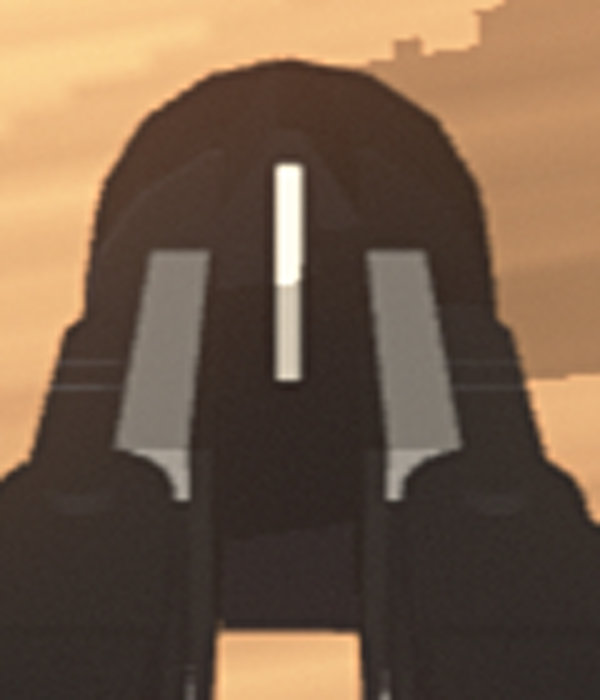

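Request:
{"api": "carry_out", "payload": {"motion": "1 0 0 -30 0;1 0 0 -60 0;1 0 0 -60 0;1 11 50 -40 0;1 11 50 -20 0;1 11 50 0 0;1 11 50 0 0;1 11 50 0 0"}}

```text
clock: 6.35
tcp_pos: [0.4848, 0.0065, 0.234]
orientation: [-3.13, 0.275, -0.001]
contact_force: [0.8, -0.2, -1.0]
grip_width: 0.0111
```

Run:
```python
from h import *
from bench import r,camera_params,grab_frame
o=r.get_obs();plan(o,[.495,-.143,.225],-.975);print(o['grip_width'],o['contact_force'],o['tcp_pos'])
```

```text
yaw -0.175 tilt z [ 9.e-04 -1.e-04 -1.e+00] shift mm [ 36.1 145.5   9. ] twist 0.8 joints [ 0.19  0.18 -0.37  1.97  0.08  1.   -1.97] t 6.35
0.011050719452885034 [ 0.84754882 -0.23883767 -0.9735634 ] [0.48476985 0.00654498 0.2339986 ]
```

Request:
{"api": "carry_out", "payload": {"motion": "1 12 48 0 0;1 12 48 0 0;1 12 48 0 0;1 0 0 0 0.16;1 0 0 0 0.16;1 0 0 0 0.16;1 0 0 0 0.16;1 0 0 0 0.16"}}

```text
clock: 7.35
tcp_pos: [0.4952, -0.1398, 0.2337]
orientation: [-2.772, 1.479, 0.0]
contact_force: [0.1, -0.3, 0.1]
grip_width: 0.0109
```

Request:
{"api": "carry_out", "payload": {"motion": "1 0 0 2 0;1 0 0 0 0;1 0 0 0 0;1 0 0 0 0;1 0 0 0 0;1 0 0 0 0;1 0 0 0 0;1 0 0 0 0"}}

```text
clock: 8.35
tcp_pos: [0.4952, -0.1399, 0.2318]
orientation: [-2.775, 1.472, -0.0]
contact_force: [-0.2, 0.5, -0.1]
grip_width: 0.0105
```

Run:
```python
from h import *
from bench import r,camera_params,grab_frame
import pickle
o=r.get_obs();plan(o,[.529,-.193,.19],-.975);print(o['grip_width'],o['contact_force'],o['tcp_pos'])
c=camera_params('wrist');pickle.dump((c,o),open('w5.pkl','wb'))
im=grab_frame('wrist')[:,:,::-1]; cv2.imwrite('pics/w5.png',im)
u,v=proj(c,[.529,-.193,.151]).astype(int);print(u-50,v-40)
cv2.imwrite('pics/w5z.png',cv2.resize(im[v-40:v+40,u-50:u+50],None,fx=7,fy=7,interpolation=2))
```

```text
yaw -0.975 tilt z [ 0.  0. -1.] shift mm [62.9  1.8 41.8] twist -0.0 joints [ 0.29  0.22 -0.16  1.93  0.04  1.   -2.43] t 8.35
0.010490572014263278 [-0.23488119  0.51559331 -0.06986088] [ 0.49521398 -0.13991361  0.23179993]
270 113
```

View pics/w5.png

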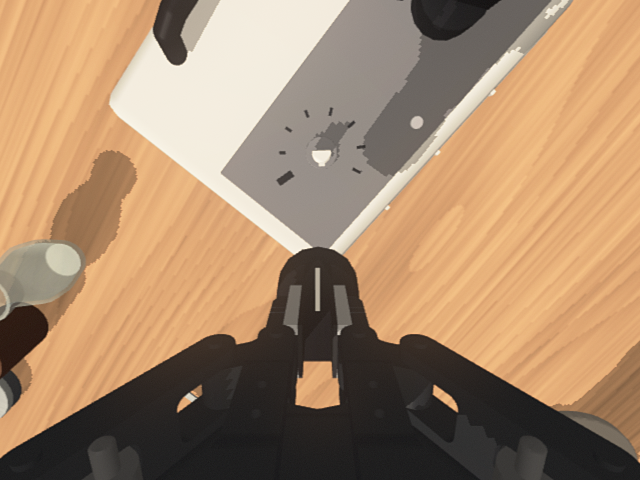

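View pics/w5z.png

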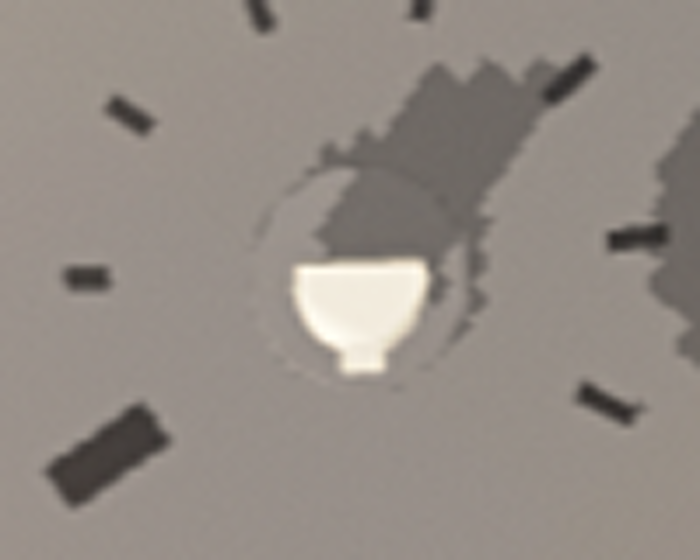

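Run:
```python
from h import *
import pickle
c,o=pickle.load(open('w5.pkl','rb'));T=R.from_rotvec(o['orientation']).as_matrix()
Z=lambda x,y,z:onz(c,270+(x+.5)/7-.5,113+(y+.5)/7-.5,z)
t=lambda p:T.T@(p-o['tcp_pos'])*1000
a=Z(293,264,.151);b=Z(428,260,.151);d=b-a;print('len',np.linalg.norm(d),t(a),t(b))
n=np.array([-d[1],d[0]]);n/=np.linalg.norm(n);print('yaw flat',np.arctan2(n[1],n[0]))
if n@np.array([.56,-.83])<0:n=-n
print('yaw',np.arctan2(n[1],n[0]))
ce=(a+b)/2-np.array([*n,0])*.002;print('centre',ce,t(ce))
# collar: left 250,right ~466? top 168
print('collar', t(Z(358,275,.135)))
rib=np.mean([Z(*p,.132) for p in((145,402),(172,438),(74,508),(44,472))],0);v=rib-ce;print('off yaw',np.arctan2(v[1],v[0]),np.linalg.norm(v[:2]))
zt=o['tcp_pos'][2]+.0137
for p in ((318,361),(317,261)):print('knob',t(onz(c,*p,zt)))
im=cv2.imread('pics/w5.png');cv2.imwrite('pics/w5k.png',cv2.resize(im[235:375,260:380],None,fx=5,fy=5,interpolation=2))
```

```text
len 0.012205035158411722 [64.75927844 -4.21033867 80.80098956] [65.11210754  7.98959554 80.80064655]
yaw flat -0.9462286135279006
yaw -0.9462286135279006
centre [ 0.52891511 -0.19310357  0.151     ] [62.93652886  1.94744541 80.80078736]
collar [63.21803366  1.8225757  96.80079502]
off yaw 1.2010016603947375 0.030473134201041543
knob [-21.99157178  -0.1423381  -13.70031538]
knob [ 24.79907227  -0.59030056 -13.69962295]
```

View pics/w5k.png

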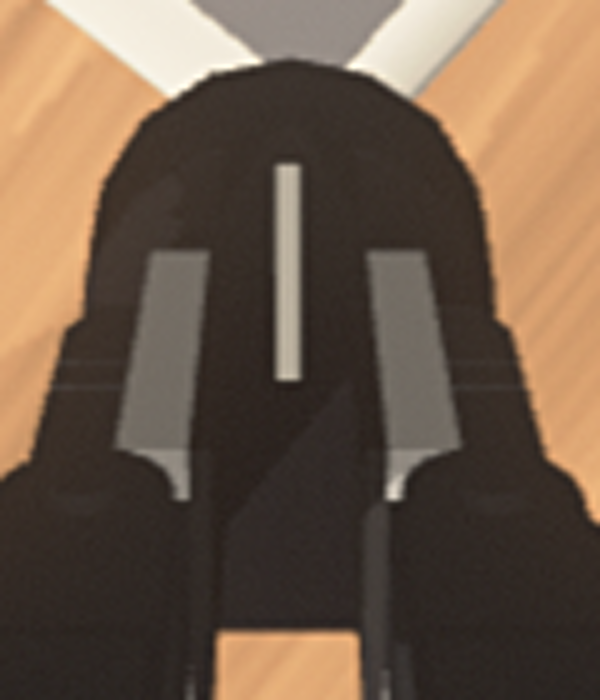

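Request:
{"api": "carry_out", "payload": {"motion": "1 32.4 1.1 0 -0.02;1 32.3 1.2 0 0;1 0 0 20 0;1 0 0 16 0;1 0 0 10 0;1 0 0 4 0;1 0 0 0 0;1 0 0 0 0"}}

```text
clock: 9.4
tcp_pos: [0.5306, -0.1944, 0.1824]
orientation: [-2.79, 1.444, -0.002]
contact_force: [0.4, -0.1, -1.1]
grip_width: 0.011
```

```bash
cat > s.py <<'E'
from h import *
from bench import r
o=r.get_obs();plan(o,[.528,-.1936,.160],-.955);print('grip',o['grip_width'],'F',o['contact_force'].round(2),'M',o['moment'].round(3),'tcp',o['tcp_pos'].round(4))
E
python3 s.py
```

```text
yaw -0.955 tilt z [ 1.1e-03 -3.0e-04 -1.0e+00] shift mm [-2.2  1.6 22.4] twist -0.0 joints [ 0.34  0.35 -0.12  1.87  0.05  0.92 -2.33] t 9.4
grip 0.011029844828993086 F [ 0.37 -0.1  -1.13] M [-0.023  0.011  0.031] tcp [ 0.5306 -0.1944  0.1824]
```

Request:
{"api": "carry_out", "payload": {"motion": "1 0 0.8 1 0;1 0 0 1 0;1 0 0 1 0;1 0 0 1 0;1 0 0 1 0;1 0 0 1 0;1 0 0 0 0;1 0 0 0 0"}}

```text
clock: 10.4
tcp_pos: [0.5295, -0.1949, 0.1758]
orientation: [-2.79, 1.444, -0.0]
contact_force: [0.7, 0.0, -1.0]
grip_width: 0.0111
```

```bash
python3 s.py
```

```text
yaw -0.955 tilt z [ 0.  0. -1.] shift mm [-1.9  0.5 15.8] twist -0.0 joints [ 0.34  0.36 -0.12  1.87  0.06  0.91 -2.33] t 10.4
grip 0.011089352238253589 F [ 0.72  0.01 -0.98] M [ 0.003 -0.071 -0.029] tcp [ 0.5295 -0.1949  0.1758]
```

Request:
{"api": "carry_out", "payload": {"motion": "1 0 0 0.5 0;1 0 0 0.5 0;1 0 0 0.5 0;1 0 0 0.5 0;1 0 0 0.5 0;1 0 0 0 0;1 0 0 0 0;1 0 0 0 0"}}

```text
clock: 11.4
tcp_pos: [0.5295, -0.1949, 0.1733]
orientation: [-2.79, 1.444, -0.0]
contact_force: [0.9, -0.5, 0.1]
grip_width: 0.0109
```

```bash
python3 s.py
```

```text
yaw -0.955 tilt z [ 1.e-04  0.e+00 -1.e+00] shift mm [-1.9  0.5 13.3] twist -0.0 joints [ 0.34  0.36 -0.12  1.88  0.06  0.91 -2.34] t 11.4
grip 0.010857026262905002 F [ 0.92 -0.48  0.08] M [0.01  0.019 0.061] tcp [ 0.5295 -0.1949  0.1733]
```

Request:
{"api": "carry_out", "payload": {"motion": "1 0 0 0.5 0;1 0 0 0.5 0;1 0 0 0.5 0;1 0 0 0.5 0;1 0 0 0.5 0;1 0 0 0 0;1 0 0 0 0;1 0 0 0 0"}}

```text
clock: 12.4
tcp_pos: [0.5295, -0.1949, 0.1708]
orientation: [-2.79, 1.444, -0.0]
contact_force: [-0.6, -0.2, -1.0]
grip_width: 0.0109
```

```bash
python3 s.py
```

```text
yaw -0.955 tilt z [ 1.e-04 -0.e+00 -1.e+00] shift mm [-1.9  0.5 10.8] twist -0.0 joints [ 0.34  0.37 -0.12  1.88  0.06  0.9  -2.34] t 12.4
grip 0.01091119004439549 F [-0.63 -0.2  -1.04] M [ 0.022 -0.044 -0.07 ] tcp [ 0.5295 -0.1949  0.1708]
```

Request:
{"api": "carry_out", "payload": {"motion": "1 0 0 0.5 0;1 0 0 0.5 0;1 0 0 0.5 0;1 0 0 0.5 0;1 0 0 0 0;1 0 0 0 0;1 0 0 0 0;1 0 0 0 0"}}

```text
clock: 13.4
tcp_pos: [0.5295, -0.1947, 0.1688]
orientation: [-2.79, 1.444, 0.0]
contact_force: [-1.0, 1.2, 1.7]
grip_width: 0.0108
```

```bash
python3 s.py
```

```text
yaw -0.955 tilt z [-0.e+00  2.e-04 -1.e+00] shift mm [-1.8  0.6  8.8] twist -0.0 joints [ 0.34  0.37 -0.12  1.88  0.06  0.9  -2.34] t 13.4
grip 0.010789971432329251 F [-1.02  1.17  1.75] M [0.395 0.27  0.038] tcp [ 0.5295 -0.1947  0.1688]
```

Request:
{"api": "carry_out", "payload": {"motion": "1 0 0 0.5 0;1 0 0 0.5 0;1 0 0 0.5 0;1 0 0 0 0;1 0 0 0 0;1 0 0 0 0;1 0 0 0 0;1 0 0 0 0"}}

```text
clock: 14.4
tcp_pos: [0.5297, -0.1946, 0.1677]
orientation: [-2.79, 1.444, -0.0]
contact_force: [-1.4, 2.0, 5.4]
grip_width: 0.0106
```

```bash
python3 s.py
```

```text
yaw -0.955 tilt z [ 4.e-04  2.e-04 -1.e+00] shift mm [-1.8  0.8  7.7] twist -0.0 joints [ 0.34  0.37 -0.12  1.88  0.06  0.89 -2.34] t 14.4
grip 0.010634150038977342 F [-1.44  2.04  5.36] M [ 0.597  0.425 -0.079] tcp [ 0.5297 -0.1946  0.1677]
```

Request:
{"api": "carry_out", "payload": {"motion": "1 0 0 0.5 0;1 0 0 0.5 0;1 0 0 0 0;1 0 0 0 0;1 0 0 0 0;1 0 0 0 0;1 0 0 0 0;1 0 0 0 0"}}

```text
clock: 15.4
tcp_pos: [0.5295, -0.1947, 0.1661]
orientation: [-2.79, 1.444, 0.0]
contact_force: [1.5, 3.6, -0.9]
grip_width: 0.0108
```

```bash
python3 s.py
```

```text
yaw -0.955 tilt z [-1.e-04  2.e-04 -1.e+00] shift mm [-1.8  0.6  6.1] twist -0.0 joints [ 0.34  0.37 -0.12  1.88  0.06  0.89 -2.34] t 15.4
grip 0.010786633193828611 F [ 1.48  3.55 -0.94] M [ 0.765 -0.165 -0.004] tcp [ 0.5295 -0.1947  0.1661]
```

Request:
{"api": "carry_out", "payload": {"motion": "1 0 0 0.5 0;1 0 0 0.5 0;1 0 0 0.5 0;1 0 0 0.5 0;1 0 0 0 0;1 0 0 0 0;1 0 0 0 0;1 0 0 0 0"}}

```text
clock: 16.4
tcp_pos: [0.5292, -0.195, 0.1641]
orientation: [2.79, -1.444, -0.001]
contact_force: [-2.7, 2.3, -0.1]
grip_width: 0.0109
```

```bash
python3 s.py
```

```text
yaw -0.955 tilt z [-6.e-04 -0.e+00 -1.e+00] shift mm [-1.8  0.2  4.1] twist -0.0 joints [ 0.34  0.38 -0.12  1.88  0.06  0.89 -2.34] t 16.4
grip 0.010919726998729099 F [-2.74  2.26 -0.12] M [ 0.566  0.564 -0.011] tcp [ 0.5292 -0.195   0.1641]
```

Request:
{"api": "carry_out", "payload": {"motion": "1 -0.3 0 0.5 0;1 0 0 0.5 0;1 0 0 0.5 0;1 0 0 0.5 0;1 0 0 0 0;1 0 0 0 0;1 0 0 0 0;1 0 0 0 0"}}

```text
clock: 17.4
tcp_pos: [0.5292, -0.1948, 0.1619]
orientation: [2.79, -1.444, -0.001]
contact_force: [0.9, 0.8, -7.4]
grip_width: 0.0108
```

```bash
python3 s.py
```

```text
yaw -0.955 tilt z [-4.e-04 -0.e+00 -1.e+00] shift mm [-1.6  0.3  1.9] twist -0.0 joints [ 0.34  0.38 -0.12  1.89  0.06  0.88 -2.34] t 17.4
grip 0.010833310000030107 F [ 0.9   0.82 -7.43] M [ 0.085 -0.148 -0.039] tcp [ 0.5292 -0.1948  0.1619]
```

Request:
{"api": "carry_out", "payload": {"motion": "1 0 0 0.5 0;1 0 0 0.5 0;1 0 0 0.5 0;1 0 0 0 0;1 0 0 0 0;1 0 0 0 0;1 0 0 0 0;1 0 0 0 0"}}

```text
clock: 18.4
tcp_pos: [0.5295, -0.1947, 0.1609]
orientation: [-2.79, 1.444, -0.001]
contact_force: [-0.0, 0.8, -0.7]
grip_width: 0.0108
```

```bash
python3 s.py
```

```text
yaw -0.955 tilt z [ 4.e-04 -1.e-04 -1.e+00] shift mm [-1.8  0.6  0.9] twist -0.0 joints [ 0.34  0.38 -0.12  1.89  0.06  0.88 -2.34] t 18.4
grip 0.010793705705955125 F [-0.01  0.77 -0.71] M [0.133 0.094 0.059] tcp [ 0.5295 -0.1947  0.1609]
```

Request:
{"api": "carry_out", "payload": {"motion": "1 0 0 0.5 0;1 0 0 0 0;1 0 0 0 0;1 0 0 0 0;1 0 0 0 0;1 0 0 0 0;1 0 0 0 0;1 0 0 0 0"}}

```text
clock: 19.4
tcp_pos: [0.5294, -0.1947, 0.1603]
orientation: [2.79, -1.444, 0.0]
contact_force: [0.7, -0.5, -0.6]
grip_width: 0.0108
```

```bash
python3 s.py
```

```text
yaw -0.955 tilt z [ 1.e-04 -1.e-04 -1.e+00] shift mm [-1.7  0.5  0.3] twist -0.0 joints [ 0.34  0.38 -0.12  1.89  0.06  0.88 -2.34] t 19.4
grip 0.010832242183759723 F [ 0.75 -0.55 -0.56] M [-0.065 -0.073 -0.012] tcp [ 0.5294 -0.1947  0.1603]
```

Request:
{"api": "carry_out", "payload": {"motion": "1 0 0 0.5 0;1 0 0 0.3 0;1 0 0 0 0;1 0 0 0 0;1 0 0 0 0;1 0 0 0 0;1 0 0 0 0;1 0 0 0 0"}}

```text
clock: 20.4
tcp_pos: [0.5294, -0.1947, 0.1602]
orientation: [2.79, -1.444, 0.001]
contact_force: [-3.2, 0.6, 6.3]
grip_width: 0.0108
```

```bash
python3 s.py
```

```text
yaw -0.955 tilt z [ 3.e-04 -2.e-04 -1.e+00] shift mm [-1.7  0.5  0.2] twist -0.0 joints [ 0.34  0.38 -0.12  1.89  0.06  0.88 -2.34] t 20.4
grip 0.010788426573298907 F [-3.2   0.56  6.33] M [ 0.121  0.548 -0.046] tcp [ 0.5294 -0.1947  0.1602]
```

Request:
{"api": "carry_out", "payload": {"motion": "1 0 0 -0.6 0;1 0 -0.2 0 -0.15;1 0 -0.2 0 -0.15;1 0 -0.2 0 -0.15;1 0 -0.2 0 -0.15;1 0 -0.2 0 -0.15;1 0 0 0 0;1 0 0 0 0"}}

```text
clock: 21.4
tcp_pos: [0.5303, -0.1942, 0.1603]
orientation: [3.124, -0.327, 0.002]
contact_force: [0.9, -2.0, 0.9]
grip_width: 0.011
```

```bash
python3 s.py
```

```text
yaw -0.208 tilt z [ 9.e-04 -4.e-04 -1.e+00] shift mm [-2.4 -0.1  0.3] twist 0.747 joints [ 0.46  0.39 -0.28  1.88  0.14  0.89 -1.66] t 21.4
grip 0.011015608744040178 F [ 0.87 -2.05  0.95] M [-0.251 -0.298  0.016] tcp [ 0.5303 -0.1942  0.1603]
```

Request:
{"api": "carry_out", "payload": {"motion": "1 0 -0.2 0 -0.15;1 0 -0.2 0 -0.15;1 0 -0.2 0 -0.15;1 0 -0.2 0 -0.15;1 0 -0.2 0 -0.15;1 0 -0.2 0 -0.15;1 0 0 0 0;1 0 0 0 0"}}

```text
clock: 22.4
tcp_pos: [0.5299, -0.193, 0.1602]
orientation: [2.956, 1.064, 0.0]
contact_force: [0.8, -1.7, 2.4]
grip_width: 0.0109
```

```bash
python3 s.py
```

```text
yaw 0.691 tilt z [ 3.e-04 -4.e-04 -1.e+00] shift mm [-1.8 -0.7  0.2] twist 1.646 joints [ 0.61  0.42 -0.47  1.87  0.24  0.91 -0.85] t 22.4
grip 0.010885026569069237 F [ 0.8  -1.69  2.36] M [-0.288 -0.116  0.015] tcp [ 0.5299 -0.193   0.1602]
```

Request:
{"api": "carry_out", "payload": {"motion": "1 0 -0.1 0 -0.1;1 0 -0.1 0 -0.1;1 0 -0.1 0 -0.08;1 0 -0.1 0 -0.06;1 0 -0.1 0 -0.06;1 0 0 0 0;1 0 0 0 0;1 0 0 0 0"}}

```text
clock: 23.4
tcp_pos: [0.5294, -0.1926, 0.1602]
orientation: [2.683, 1.633, -0.0]
contact_force: [-0.5, -1.9, 3.9]
grip_width: 0.011
```

```bash
python3 s.py; python3 s.py|tail -1
```

```text
yaw 1.093 tilt z [ 1.e-04 -4.e-04 -1.e+00] shift mm [-1.5 -0.8  0.2] twist 2.048 joints [ 0.68  0.43 -0.56  1.87  0.28  0.92 -0.49] t 23.4
grip 0.011002321288596144 F [-0.55 -1.95  3.93] M [-0.442  0.036 -0.064] tcp [ 0.5294 -0.1926  0.1602]
grip 0.011002321288596144 F [-0.55 -1.95  3.93] M [-0.442  0.036 -0.064] tcp [ 0.5294 -0.1926  0.1602]
```

Request:
{"api": "carry_out", "payload": {"motion": "1 0 0 0 -0.03;1 0 0 0 -0.02;1 0 0 0 -0.02;1 0 0 0 0;1 0 0 0 0;1 0 0 0 0;1 0 0 0 0;1 0 0 0 0"}}

```text
clock: 24.4
tcp_pos: [0.5293, -0.1926, 0.1602]
orientation: [2.623, 1.728, -0.0]
contact_force: [-0.4, -2.0, 4.8]
grip_width: 0.0108
```

```bash
python3 s.py
```

```text
yaw 1.165 tilt z [ 0.e+00 -2.e-04 -1.e+00] shift mm [-1.5 -0.8  0.2] twist 2.12 joints [ 0.69  0.44 -0.58  1.86  0.29  0.93 -0.42] t 24.4
grip 0.010824273313664257 F [-0.35 -1.97  4.83] M [-0.408  0.203 -0.033] tcp [ 0.5293 -0.1926  0.1602]
```

Request:
{"api": "carry_out", "payload": {"motion": "1 0 0 0 -0.01;1 0 0 0 -0.01;1 0 0 0 -0.01;1 0 0 0 0;1 0 0 0 0;1 0 0 0 0;1 0 0 0 0;1 0 0 0 0"}}

```text
clock: 25.4
tcp_pos: [0.5293, -0.1925, 0.1602]
orientation: [2.597, 1.768, -0.0]
contact_force: [-0.1, -1.4, 5.9]
grip_width: 0.0107
```

```bash
python3 s.py
```

```text
yaw 1.195 tilt z [-1.e-04 -2.e-04 -1.e+00] shift mm [-1.5 -0.8  0.2] twist 2.15 joints [ 0.7   0.44 -0.58  1.86  0.29  0.93 -0.4 ] t 25.4
grip 0.010657836178577252 F [-0.15 -1.35  5.94] M [-0.415  0.182 -0.034] tcp [ 0.5293 -0.1925  0.1602]
```

Request:
{"api": "carry_out", "payload": {"motion": "1 0 0 0 -0.01;1 0 0 0 -0.01;1 0 0 0 0;1 0 0 0 0;1 0 0 0 0;1 0 0 0 0;1 0 0 0 0;1 0 0 0 0"}}

```text
clock: 26.4
tcp_pos: [0.5292, -0.1926, 0.1602]
orientation: [2.579, 1.794, -0.0]
contact_force: [0.1, -2.2, 5.8]
grip_width: 0.0111
```

```bash
python3 s.py
```

```text
yaw 1.215 tilt z [-2.e-04 -2.e-04 -1.e+00] shift mm [-1.4 -0.8  0.2] twist 2.17 joints [ 0.7   0.44 -0.59  1.86  0.3   0.93 -0.38] t 26.4
grip 0.011094169222939997 F [ 0.07 -2.2   5.83] M [-0.412  0.215 -0.023] tcp [ 0.5292 -0.1926  0.1602]
```

Request:
{"api": "carry_out", "payload": {"motion": "1 0 0 0 -0.01;1 0 0 0 -0.01;1 0 0 0 0;1 0 0 0 0;1 0 0 0 0;1 0 0 0 0;1 0 0 0 0;1 0 0 0 0"}}

```text
clock: 27.4
tcp_pos: [0.5292, -0.1926, 0.1602]
orientation: [2.561, 1.819, -0.0]
contact_force: [-1.1, -1.8, 5.3]
grip_width: 0.0108
```

```bash
python3 s.py
```

```text
yaw 1.235 tilt z [-2.e-04 -2.e-04 -1.e+00] shift mm [-1.4 -0.8  0.2] twist 2.19 joints [ 0.7   0.44 -0.59  1.86  0.3   0.93 -0.36] t 27.4
grip 0.010838251777616633 F [-1.07 -1.81  5.35] M [-0.482  0.212 -0.017] tcp [ 0.5292 -0.1926  0.1602]
```

Request:
{"api": "carry_out", "payload": {"motion": "0.5 0 0 0 0;0.5 0 0 0 0;0.5 0 0 0 0;0.5 0 0 0 0;0.5 0 0 -10 0;0.5 0 0 -30 0;0.5 -20 0 -30 0;0.5 -30 0 -10 0"}}

```text
clock: 28.4
tcp_pos: [0.5144, -0.2393, 0.2431]
orientation: [2.557, 1.82, 0.004]
contact_force: [0.2, 0.0, 0.3]
grip_width: 0.0429
```

```bash
python3 s.py
python3 - <<'E'
from h import *
from bench import r,camera_params,grab_frame
import pickle
c=camera_params('wrist');o=r.get_obs();pickle.dump((c,o),open('w6.pkl','wb'))
im=grab_frame('wrist')[:,:,::-1]; cv2.imwrite('pics/w6.png',im)
u,v=proj(c,[.529,-.193,.17]).astype(int);print(u-60,v-50)
cv2.imwrite('pics/w6z.png',cv2.resize(im[max(v-50,0):v+50,u-60:u+60],None,fx=6,fy=6,interpolation=2))
E
```

```text
yaw 1.237 tilt z [ 0.0041 -0.0012 -1.    ] shift mm [47.6 -2.4 83.1] twist 2.192 joints [ 0.81  0.35 -0.61  1.78  0.22  1.08 -0.21] t 28.4
grip 0.042850555302338486 F [0.16 0.04 0.33] M [-0.002 -0.022  0.041] tcp [ 0.5144 -0.2393  0.2431]
255 130
```

View pics/w6.png

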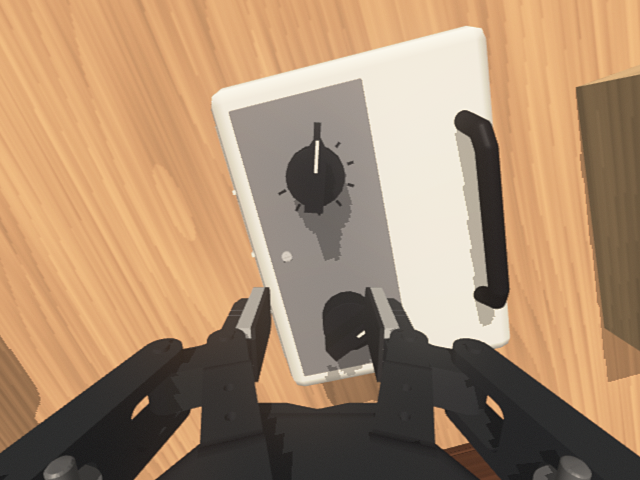

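View pics/w6z.png

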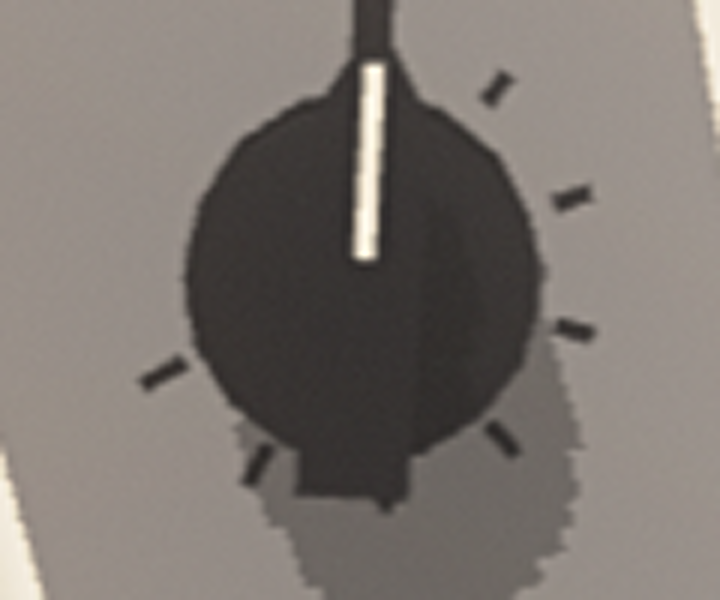

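Run:
```python
from h import *
import pickle
from bench import r,camera_params,grab_frame
c,o=pickle.load(open('w6.pkl','rb'))
Z=lambda x,y,z:onz(c,255+(x+.5)/6-.5,130+(y+.5)/6-.5,z)
a=Z(373,62,.174);b=Z(365,260,.174);print('yaw',np.arctan2(*(a-b)[1::-1]))
k=Z(353,496,.174);y=np.arctan2(*(a-b)[1::-1]);print('axis from blunt',k+.02*np.array([np.cos(y),np.sin(y),0]))
w1=pickle.load(open('w1.pkl','rb'));print('white line length now',np.linalg.norm(a-b))
l=Z(186,275,.145);q=Z(543,275,.145);print('body dia',np.linalg.norm(l-q),(l+q)/2)
t=camera_params('top');s=camera_params('side')
T=grab_frame('top')[:,:,::-1];S=grab_frame('side')[:,:,::-1]
cv2.imwrite('pics/top9.png',T)
cv2.imwrite('pics/s9.png',cv2.resize(S[175:265,305:420],None,fx=6.5,fy=6.5,interpolation=2))
print(proj(s,[.529,-.193,.135]),proj(s,[.529,-.193,.174]))
```

```text
yaw 1.1951988633472732
axis from blunt [ 0.52904319 -0.19229233  0.174     ]
white line length now 0.01936415420359168
body dia 0.04141962810027063 [ 0.52943879 -0.19241921  0.145     ]
[361.71400267 213.05915113] [362.3927021  202.14684705]
```

View pics/s9.png

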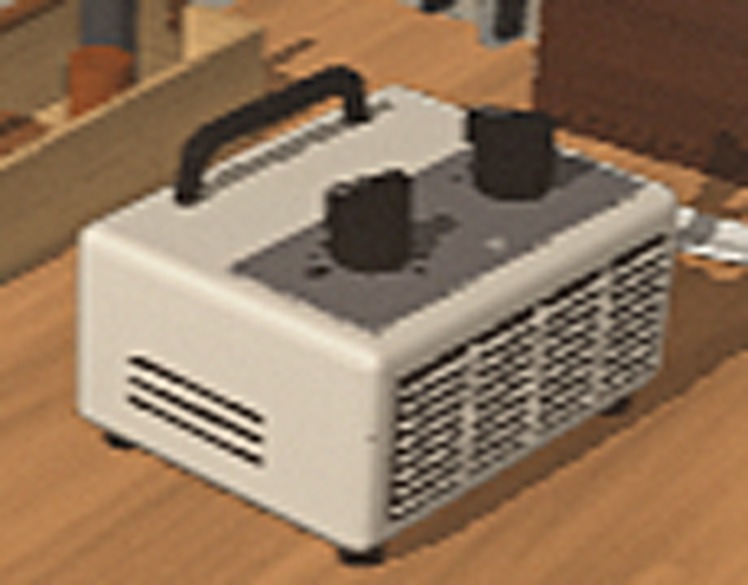

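View pics/top9.png

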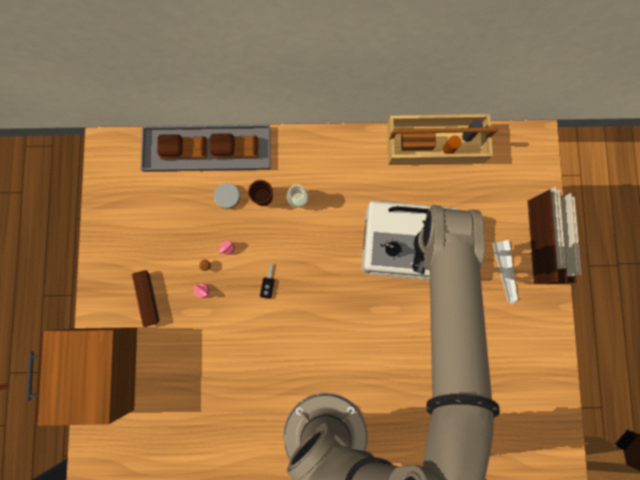

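```bash
python3 -c "
from bench import r
print(r.hand_in(), r.get_obs()['contact_force'])"
```

```text
the job is handed in; nothing more can be done
the job is handed in; nothing more can be done
```

The black knob is back on the spindle, snapped home and turned to the off mark. The gripper has let go and moved clear, and I handed the job in at about 28.5 s. No verdict was reported.

- **Fitting:** I lined the knob up with the flat seen in the wrist camera. It slid on freely, then needed about 5 N in the readings between steps; any brief peak at the snap itself was not recorded. It then pulled itself down by about 7 N and stopped hard, with the push rising to about 6 N. Its underside was then at about 0.135 m, which is the collar height.
- **Turning:** I turned the gripper about 2.19 rad anticlockwise. I never saw a clear rise in torque at the stop, because the readings were too noisy. The gripper ended at 1.235 rad, but the released knob stands at 1.195 rad. It may have met its stop and slipped slightly in the fingers.
- **Last checks:** The pointer is in line with the off rib, 1.195 rad against 1.20 rad measured for the mark. The knob's axis is within about 1 mm of where I measured the spindle.
- **Other things:** In the side view the mode switch looks as it did at the start. In the top view the other things on the bench have not visibly moved. I judged both by eye rather than measuring them.

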